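# Snap the lid onto the tub of kiln props and hold it down

## Robot

A 7-joint arm with a two-finger parallel gripper is mounted at the origin on a cart in front of the work surface, level with it; the furniture and walls round the work are solid. World frame = base frame: x ahead of the robot, y to its left, z up, the work surface at z = 0. Lengths are in mm, angles in degrees, forces in N, time in s.
With the tool pointing down it reaches from about 425 to 925 mm from the base axis. Payload 6.8 kg.
Tool frame: the origin (TCP) lies at the very end of the fingers, on their centre line; the grasp point (between the pads) lies 19 mm behind it; z points along the fingers, y is the direction in which the jaws open and shut (so a half turn about z gives the same grasp; the last joint's range is limited). The gripper opens to 85 mm and grips with 20 to 120 N. Pads are 22 mm wide; open, the fingers measure 114 mm over their backs; the gripper's body (76 mm by 85 mm) begins 54 mm behind the grasp point. The pads swing forward as they close: fully open they stand 13 mm farther back than shut.
Start: joints at [62.103, 27.33, 1.283, 89.118, -0.659, 63.558, -4.761], TCP at [249.629, -627.162, 231.308] pointing down, gripper open.
Joint ranges: [-169.35, 169.35], [-19.33, 120.38], [-80.79, 83.38], [13.8, 139.57], [-78.32, 258.32], [9.67, 109.79], [-169.56, 169.56]. Speed limits (degrees/s): [136.94, 136.94, 180, 180, 180, 180, 180].

## Interface

Orientations are given as a 3x3 rotation matrix whose columns are the frame's x, y, z axes.
In Python, from bench import sense, read_camera, camera_model, finish_job gives the robot as it stands.
- The arm moves only by the tool step_arm, never from a script. Its argument "steps" is a list of rows, each a list of 6 numbers: the shift along the tool's x, y, z in m, then the turn, a rotation vector about the tool's x, y, z in degrees. In form: [[tx, ty, tz, ax, ay, az], ...]. A call has exactly 8 rows; each row shifts and turns the commanded pose from where the row before left it, along the tool's axes as they then stand; what a row does not reach is not made up. A row lasts 1/12 s, in which the tool goes at most 41.7 mm and 7.16 degrees, less where a joint would pass 70% of its speed; a pose out of reach is approached as far as the arm can. A call is refused whole if a number of a shift passes 0.0417 or a number of a turn 7.16, either way. A call with a gripper value outside its range is refused whole. "claw" is the gripper command: -1 is shut, 1 is fully open, values between are in proportion, set as the call begins (left out, the last holds). The fingers move at their own pace and stop on an object; "force" is the grip in N (left out, the last holds). Time passes only in rows, so rows that do not move let the fingers close, or fill a call up. It gives the time, the measured TCP pose, the force and the opening at its end, in the units of the state.
- sense(): the state, without advancing time (a new reading comes with each control period).
- read_camera(name): name is "scene" or "top" or "wrist"; returns (picture, depth): 384x512x3 uint8, red, green, blue; 384x512 float32, mm along the optical axis (not along the pixel's ray), 0 where there is no reading.
- camera_model(name): a dict with "K" (3x3 intrinsics, pixels), "k1" (the pictures are not rectified: a ray, as slopes to the right and down, at radius r is drawn at 1 + k1 r^2 times it, then the intrinsics apply), "world_to_cam" (4x4, takes a point from world to camera coordinates); the wrist camera has in their place "hand_eye" (4x4, takes a point from camera to tool coordinates, whose origin is the TCP and whose axes are the flange's). Camera axes: x right, y down, z forward; pixel columns grow to the right and rows downward; lengths in mm; the calibration is good to about 2 mm. A picture is of the moment at which its call begins: read the wrist's pose just before it. camera_model takes no time and is no camera call.
- finish_job(): hands the job in, once; it reports no verdict.
The state is a dict: "time_s": time; "qpos": joint angles; "dq": joint speeds; "joint_efforts": joint torques, N m; "position": TCP position; "ee_rot": TCP orientation; "force": force on the tool from outside, world axes, zero at the start; "torque": the same for the moment, N m; "finger_gap": finger opening in mm.
Only numpy, scipy, OpenCV 4.12 (cv2) and the standard library are available. Lean on these libraries where they do the work, as an engineer would, in place of code of your own. Each camera call takes 0.05 s, during which the arm holds its last target.

## Task

The open tub of kiln props has to be shut before dust gets in: put its loose white lid on, turned so that the thumb tab drops between the two ribs on the tub, and press it straight down until it snaps fully home all round. Keep pressing firmly on the lid and finish like that, without letting go: at the end the robot still pushes the lid down on the tub, which stands upright on the bench. Leave the two closed tubs and the roll of tape where they are.

Things in the scene. Friction and masses are not known exactly. Their poses are not given: they have to be found in the camera images.
- snap_lid: Loose round lid, white plastic, 62 mm across, 16.4 mm high, about 30 g, right way up on the bench. Origin: centre of its lower edge; z up. Its upright skirt can be pinched across the lid's y axis (fingers on its +y and -y sides); the thumb tab sticks out in its -x direction. Inside the skirt, near the lower edge, a bead 52 mm across inside snaps under the tub's rim bead.
- keep_tub: Open round tub, white plastic, 60 mm tall, 50 mm across, loose on the bench, about 0.5 kg with the pale square kiln props in it. Origin: centre of its underside; z up. A springy bead 55.6 mm across runs round it 54 mm up. A collar of 30 mm radius lies 33 to 37 mm up; on the tub's -x side it carries a bracket with two upright ribs, out to 41 mm from the axis.
- lid_top (a point): Middle of the lid's flat top, 15.6 mm above the lid's origin; the place to press. 62 mm above the bench when the lid is home.
- lid_tab (a point): Middle of the lid's thumb tab, 37 mm from the lid's axis in its -x direction, 1.5 mm above its origin. The tab is 14 mm wide, 3 mm thick, lies at the lower edge and reaches 41.5 mm from the axis.
- tub_rim (a point): Centre of the tub's mouth, 60 mm up. Set on loosely, the lid rests on the bead, its origin 55 mm above the tub's. Pushing it down takes about 10 to 16 N, rising over the first 2 to 3 mm; then the force drops suddenly as it snaps, and the lid goes down to rest on the rim, its origin 46.6 mm above the tub's (8.4 mm in all), and no farther.
- tub_slot (a point): Between the two ribs of the tub: where the middle of the lid's tab lies when the lid is home, 37 mm from the tub's axis in its -x direction, 48.1 mm up. The ribs stand 20 mm apart inside, 3 mm thick, tops 57.5 mm up; the tab has 3 mm to spare each side. It fits when lid and tub have the same yaw.
- tall_tub: Closed tub with a white lid, 75 mm across and 72 mm tall, to be left alone. Origin: centre of its underside.
- short_tub: Closed tub with a white lid, 69 mm across and 57 mm tall, to be left alone. Origin: centre of its underside.
- tape: Roll of masking tape lying flat, 100 mm across and 24 mm high, to be left alone. Origin: centre of its underside.
There are look-alikes about, which are no part of the job. There is more than one size of the snap_lid; the job needs the larger.

How it is judged:
By the outcome, as a careful person would: the job done as asked, in the order asked, and still so for the second after the job is handed in, while the arm keeps its last pose, push and grip.
It also fails if it takes over 42 s, if anything falls off the work surface, if the arm or the gripper's body presses on something with over 40 N, if the wrist force passes 120 N, or if a joint passes its speed limit or range.

## Working session

There is one attempt and no reset: what is moved stays moved. The work goes in short steps, Python scripts to look and compute and a tool call to move; the robot and the scene stay as the last step left them, time stands still between calls to the robot, and variables do not carry over. Pictures are saved under pics/ and viewed, and the job is handed in when it is done.

Besides the shell and the picture viewer there is one more tool, called after "Emit:" as a command line: name --pt "numbers of a row" for each row, then --argument value for the rest. step_arm: Moves the arm, as the interface text tells. Its arguments: {"type":"object","properties":{"steps":{"type":"array"},"claw":{"type":"number"},"force":{"type":"number"}},"required":["steps"]}

```bash
mkdir -p pics
cat > h.py <<'E'
import numpy as np,cv2,json
from bench import sense, read_camera, camera_model, finish_job
def save(n,im): cv2.imwrite('pics/'+n+'.png',cv2.cvtColor(im,cv2.COLOR_RGB2BGR))
E
python3 - <<'E'
from h import *
np.set_printoptions(precision=4,suppress=True)
s=sense();print({k:s[k] for k in('time_s','position','ee_rot','force','finger_gap')})
for n in('scene','top'):
    im,d=read_camera(n);save(n+'0',im);np.savez(n+'0.npz',im=im,d=d);print(n,camera_model(n))
print(camera_model('wrist'))
E
```

```text
{'time_s': 0.0, 'position': array([ 249.3655, -626.6127,  230.3403]), 'ee_rot': array([[ 0.9291,  0.3698, -0.0008],
       [ 0.3698, -0.9291,  0.0016],
       [-0.0001, -0.0018, -1.    ]]), 'force': array([ 0.2506,  0.0027, -0.5966]), 'finger_gap': 85.23528920686266}
scene {'K': array([[363.7707,   0.    , 258.9139],
       [  0.    , 363.7707, 192.3073],
       [  0.    ,   0.    ,   1.    ]]), 'k1': -0.10498494581988466, 'world_to_cam': array([[  -0.831 ,   -0.5562,   -0.01  ,  375.8739],
       [  -0.3755,    0.5741,   -0.7276,  237.7105],
       [   0.4104,   -0.6009,   -0.686 , 1124.2894],
       [   0.    ,    0.    ,    0.    ,    1.    ]])}
top {'K': array([[410.1655,   0.    , 253.6529],
       [  0.    , 410.1655, 196.3894],
       [  0.    ,   0.    ,   1.    ]]), 'k1': -0.07537836146001733, 'world_to_cam': array([[  -0.0044,   -0.9998,   -0.0184,  -12.0339],
       [  -0.9846,    0.0076,   -0.1745,  480.634 ],
       [   0.1746,    0.0173,   -0.9845, 1106.0493],
       [   0.    ,    0.    ,    0.    ,    1.    ]])}
{'K': array([[312.4478,   0.    , 259.1379],
       [  0.    , 312.4478, 191.7134],
       [  0.    ,   0.    ,   1.    ]]), 'k1': -0.05766852964398941, 'hand_eye': array([[   0.0017,   -0.965 ,   -0.2624,   67.0983],
       [   1.    ,    0.0016,    0.0007,   -0.1191],
       [  -0.0003,   -0.2624,    0.965 , -142.7698],
       [   0.    ,    0.    ,    0.    ,    1.    ]])}
```

View pics/scene0.png

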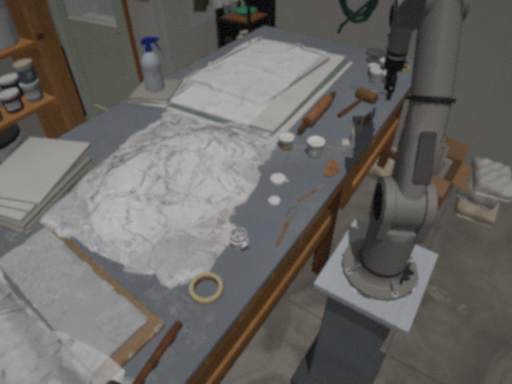

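View pics/top0.png

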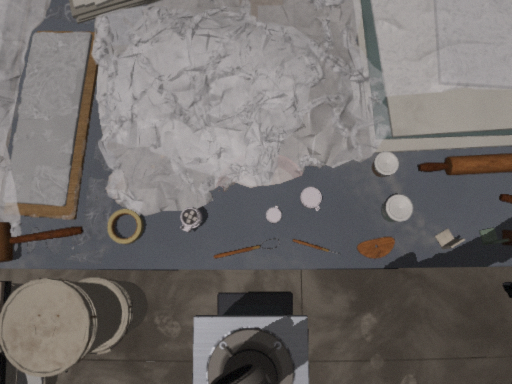

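Run:
```python
from h import *
im=np.load('top0.npz')['im']
a=cv2.resize(im[180:240,255:335],None,fx=5,fy=5,interpolation=cv2.INTER_CUBIC)
b=cv2.resize(im[190:250,160:220],None,fx=5,fy=5,interpolation=cv2.INTER_CUBIC)
save('crop1',np.hstack([a,b]))
```

```text
(no output)
```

View pics/crop1.png

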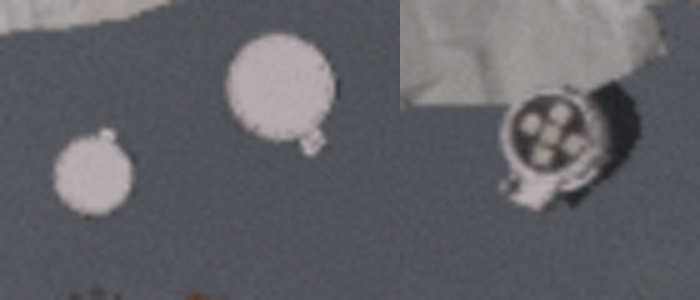

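Two loose lids appear in the top view: one at (311,197), about 22 px across, and one at (274,215), about 16 px across. The larger fits the 62 mm lid. Its tab points down-right. The open tub with props is at (190,217), its bracket down-left near (186,228).

```bash
cat >> h.py <<'E'
def ray(uv,m,T=None):
    """returns origin, dirs world. T = cam_to_world"""
    uv=np.atleast_2d(np.asarray(uv,float)).reshape(-1,1,2)
    p=cv2.undistortPoints(uv,m['K'],np.array([m['k1'],0,0,0.]),None,None,None) if 0 else cv2.undistortPoints(uv,m['K'],np.array([m['k1'],0,0,0.])) 
    p=p.reshape(-1,2)
    if T is None: T=np.linalg.inv(m['world_to_cam'])
    d=np.c_[p,np.ones(len(p))]@T[:3,:3].T
    return T[:3,3],d
def onplane(uv,m,z,T=None):
    o,d=ray(uv,m,T); return o+d*((z-o[2])/d[:,2])[:,None]
def wristT(s,m):
    T=np.eye(4);T[:3,:3]=s['ee_rot'];T[:3,3]=s['position'];return T@m['hand_eye']
E
python3 - <<'E'
from h import *
np.set_printoptions(precision=1,suppress=True)
f=np.load('top0.npz');im=f['im'];m=camera_model('top')
hsv=cv2.cvtColor(im,cv2.COLOR_RGB2HSV)
mask=((hsv[...,2]>150)).astype(np.uint8)
n,l,st,c=cv2.connectedComponentsWithStats(mask)
for i in range(1,n):
    x,y,w,h,a=st[i]
    if 30<a<900 and 170<c[i][1]<240: print(c[i],st[i])
for (u0,v0,z) in((311,197,15.6),(274,215,12)):
    i=l[v0,u0]; q=(l==i).astype(np.uint8)
    cs=cv2.findContours(q,cv2.RETR_EXTERNAL,cv2.CHAIN_APPROX_NONE)[0][0].reshape(-1,2)
    op=cv2.morphologyEx(q,cv2.MORPH_OPEN,cv2.getStructuringElement(cv2.MORPH_ELLIPSE,(9,9)))
    cc=cv2.findContours(op,cv2.RETR_EXTERNAL,cv2.CHAIN_APPROX_NONE)[0][0].reshape(-1,2)
    P=onplane(cc,m,z);(cx,cy),r=cv2.minEnclosingCircle(P[:,:2].astype(np.float32))
    A=onplane(cs,m,1.5);k=np.argmax(np.hypot(A[:,0]-cx,A[:,1]-cy))
    print('lid',cx,cy,r,'tab far',A[k], 'yaw of -x',np.degrees(np.arctan2(A[k,1]-cy,A[k,0]-cx)))
print('tub c',onplane([190.5,217.5],m,60),'bracket',onplane([186,228.5],m,46))
print(onplane([186,229],m,57), onplane([163,227],m,57))
E
```

```text
[  0.7 177.6] [  0 169   4  23  47]
[ 10.  193.1] [  3 171  15  43 394]
[202.3 191.3] [197 183  12  20 103]
[311.  197.2] [301 187  21  24 340]
[398.8 207.5] [386 195  26  26 537]
[273.3 214.4] [266 206  15  16 173]
[186.  226.2] [181 219  11  12  47]
[129.4 238.2] [119 230  20  13  43]
[444.4 237.9] [436 232  17  13 110]
lid 482.7400207519531 -177.78955078125 29.585163116455078 tab far [ 446.6 -196.5    1.5] yaw of -x -152.6275401769612
lid 433.0377502441406 -70.6584701538086 20.29551124572754 tab far [459.1 -78.6   1.5] yaw of -x -16.93452224929119
tub c [[419.9 158.3  60. ]] bracket [[391.1 172.6  46. ]]
[[388.6 170.6  57. ]] [[394.4 234.4  57. ]]
```

```bash
cat >> h.py <<'E'
from scipy.spatial.transform import Rotation as R
def plan(p,yaw,n):
    """n equal rows to tool-down pose with tool x at yaw; prints rows (m,deg)"""
    s=sense();p0=s['position'];R0=s['ee_rot'];a=np.radians(yaw)
    x=np.array([np.cos(a),np.sin(a),0]);z=np.array([0,0,-1.]);Rt=np.c_[x,np.cross(z,x),z]
    rv=R.from_matrix(R0.T@Rt).as_rotvec()/n
    Rc=R0.copy();D=(np.asarray(p,float)-p0)/n
    for i in range(n):
        print([round(v/1000,4) for v in Rc.T@D]+[round(v,2) for v in np.degrees(rv)])
        Rc=Rc@R.from_rotvec(rv).as_matrix()
E
python3 -c "
from h import *
plan([483,-178,160],27,16)"
```

```text
[np.float64(0.0239), np.float64(-0.0206), np.float64(0.0044), np.float64(-0.01), np.float64(0.0), np.float64(-0.33)]
[np.float64(0.0241), np.float64(-0.0205), np.float64(0.0044), np.float64(-0.01), np.float64(0.0), np.float64(-0.33)]
[np.float64(0.0242), np.float64(-0.0204), np.float64(0.0044), np.float64(-0.01), np.float64(0.0), np.float64(-0.33)]
[np.float64(0.0243), np.float64(-0.0202), np.float64(0.0044), np.float64(-0.01), np.float64(0.0), np.float64(-0.33)]
[np.float64(0.0244), np.float64(-0.0201), np.float64(0.0044), np.float64(-0.01), np.float64(0.0), np.float64(-0.33)]
[np.float64(0.0245), np.float64(-0.02), np.float64(0.0044), np.float64(-0.01), np.float64(0.0), np.float64(-0.33)]
[np.float64(0.0246), np.float64(-0.0198), np.float64(0.0044), np.float64(-0.01), np.float64(0.0), np.float64(-0.33)]
[np.float64(0.0248), np.float64(-0.0197), np.float64(0.0044), np.float64(-0.01), np.float64(0.0), np.float64(-0.33)]
[np.float64(0.0249), np.float64(-0.0195), np.float64(0.0044), np.float64(-0.01), np.float64(0.0), np.float64(-0.33)]
[np.float64(0.025), np.float64(-0.0194), np.float64(0.0044), np.float64(-0.01), np.float64(0.0), np.float64(-0.33)]
[np.float64(0.0251), np.float64(-0.0192), np.float64(0.0044), np.float64(-0.01), np.float64(0.0), np.float64(-0.33)]
[np.float64(0.0252), np.float64(-0.0191), np.float64(0.0044), np.float64(-0.01), np.float64(0.0), np.float64(-0.33)]
[np.float64(0.0253), np.float64(-0.0189), np.float64(0.0044), np.float64(-0.01), np.float64(0.0), np.float64(-0.33)]
[np.float64(0.0254), np.float64(-0.0188), np.float64(0.0044), np.float64(-0.01), np.float64(0.0), np.float64(-0.33)]
[np.float64(0.0255), np.float64(-0.0187), np.float64(0.0044), np.float64(-0.01), np.float64(0.0), np.float64(-0.33)]
[np.float64(0.0256), np.float64(-0.0185), np.float64(0.0044), np.float64(-0.01), np.float64(0.0), np.float64(-0.33)]
```

Emit:
step_arm --pt "0.024 -0.0205 0.0044 0 0 -0.33" --pt "0.024 -0.0205 0.0044 0 0 -0.33" --pt "0.024 -0.0205 0.0044 0 0 -0.33" --pt "0.0245 -0.02 0.0044 0 0 -0.33" --pt "0.0245 -0.02 0.0044 0 0 -0.33" --pt "0.0245 -0.02 0.0044 0 0 -0.33" --pt "0.0245 -0.02 0.0044 0 0 -0.33" --pt "0.0248 -0.0197 0.0044 0 0 -0.33" --claw 1

```text
time_s: 0.77
position: [366.7, -401.3, 195.7]
ee_rot: [[0.911, 0.412, -0.0], [0.412, -0.911, 0.0], [-0.0, -0.0, -1.0]]
force: [0.3, -0.6, 0.5]
finger_gap: 85.1
```

Emit:
step_arm --pt "0.025 -0.0195 0.0044 0 0 -0.33" --pt "0.025 -0.0195 0.0044 0 0 -0.33" --pt "0.025 -0.0192 0.0044 0 0 -0.33" --pt "0.025 -0.019 0.0044 0 0 -0.33" --pt "0.0253 -0.019 0.0044 0 0 -0.33" --pt "0.0254 -0.0188 0.0044 0 0 -0.33" --pt "0.0255 -0.0187 0.0044 0 0 -0.33" --pt "0.0256 -0.0185 0.0044 0 0 -0.33"

```text
time_s: 1.43
position: [483.4, -177.2, 160.5]
ee_rot: [[0.891, 0.454, -0.0], [0.454, -0.891, 0.0], [-0.0, -0.0, -1.0]]
force: [-0.7, -0.5, -0.6]
finger_gap: 85.4
```

Run:
```python
from h import *
s=sense();print(s['time_s'],s['position'],s['ee_rot'],s['force'],s['dq'])
im,d=read_camera('wrist');save('w1',im);np.savez('w1.npz',im=im,d=d,p=s['position'],R=s['ee_rot'])
```

```text
1.4333 [ 483.36489553 -177.19659839  160.51986553] [[ 8.91074487e-01  4.53856897e-01 -4.19982221e-04]
 [ 4.53856961e-01 -8.91074550e-01  6.84417482e-05]
 [-3.43172709e-04 -2.51598550e-04 -9.99999909e-01]] [-0.67122625 -0.54272241 -0.57117255] [-33.88731289   8.29352877  -9.65998547  -3.17589046   6.33805541
  -4.52649825 -42.78586379]
```

View pics/w1.png

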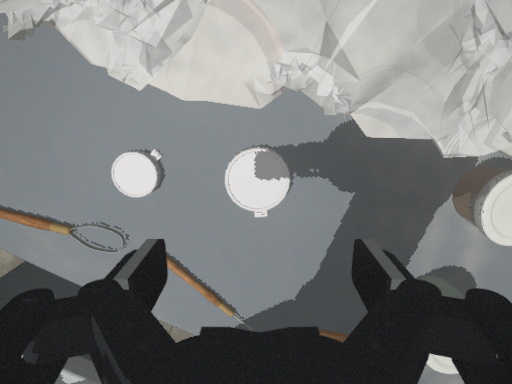

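Wrist view: large lid at (257,180), its tab below at (261,213). The smaller look-alike is at (135,174), clearly smaller, so the centred one is the job lid. Measuring it.

Run:
```python
from h import *
f=np.load('w1.npz');im=f['im'];m=camera_model('wrist')
T=wristT({'position':f['p'],'ee_rot':f['R']},m)
hsv=cv2.cvtColor(im,cv2.COLOR_RGB2HSV)
q=((hsv[...,2]>165)).astype(np.uint8);q[:,:]*=1
n,l,st,c=cv2.connectedComponentsWithStats(q);i=l[195,257];print(st[i],c[i])
q=(l==i).astype(np.uint8)
cs=cv2.findContours(q,cv2.RETR_EXTERNAL,cv2.CHAIN_APPROX_NONE)[0][0].reshape(-1,2)
body=cs[cs[:,1]<208]
P=onplane(body,m,15.6,T)[:,:2].astype(np.float32)
(cx,cy),r=cv2.minEnclosingCircle(P);print('top plane',cx,cy,r)
hull=cv2.convexHull(P).reshape(-1,2)
# robust circle fit
from scipy.optimize import least_squares
h=least_squares(lambda v:np.hypot(P[:,0]-v[0],P[:,1]-v[1])-v[2],[cx,cy,r],loss='soft_l1');print(h.x)
tab=cs[cs[:,1]>212];print('tab px',tab[:,0].min(),tab[:,0].max(),tab[:,1].max())
tp=np.array([[(tab[:,0].min()+tab[:,0].max())/2,213]]);A=onplane(tp,m,3,T)[0]
print(A,np.degrees(np.arctan2(A[1]-cy,A[0]-cx)),np.hypot(A[1]-cy,A[0]-cx))
cr=cv2.resize(im[140:225,215:305],None,fx=6,fy=6,interpolation=cv2.INTER_CUBIC);save('w1c',cr)
```

```text
[ 224  147   66   71 2543] [252.75226111 184.66732206]
top plane 482.6685791015625 -175.01739501953125 31.134117126464844
[ 480.61276577 -174.5635296    29.16505072]
tab px 254 267 217
[ 451.09230248 -195.37457168    3.        ] -147.19018695218494 37.56961387891554
```

View pics/w1c.png

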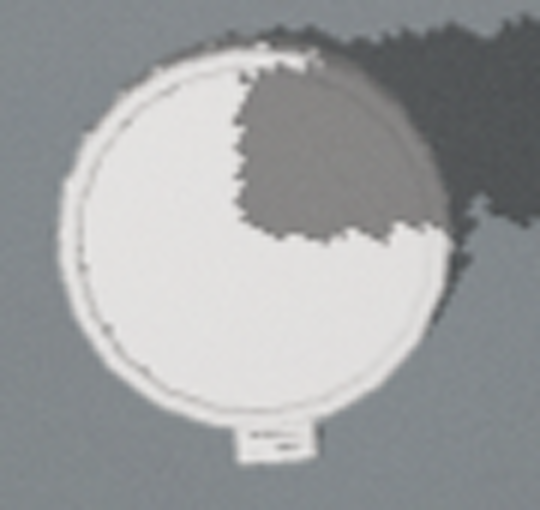

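Lid at (482.7, -175.0), its yaw about 32.5°. Next: align above it, then descend.

```bash
python3 -c "
from h import *
s=sense();print(s['position'])
plan([482.7,-175,50],32.5,1)"
```

```text
[ 486.46794738 -170.00045496  160.03748075]
[np.float64(-0.006), np.float64(0.003), np.float64(0.11), np.float64(-0.16), np.float64(-0.17), np.float64(-5.03)]
```

Emit:
step_arm --pt "-0.0007 0.0004 0.0137 0 0 -0.63" --pt "-0.0007 0.0004 0.0137 0 0 -0.63" --pt "-0.0007 0.0004 0.0137 0 0 -0.63" --pt "-0.0008 0.0004 0.0137 0 0 -0.63" --pt "-0.0008 0.0004 0.0137 0 0 -0.63" --pt "-0.0008 0.0004 0.0137 0 0 -0.63" --pt "-0.0007 0.0003 0.0137 0 0 -0.63" --pt "-0.0007 0.0003 0.0137 0 0 -0.63"

```text
time_s: 2.15
position: [479.1, -184.4, 50.5]
ee_rot: [[0.848, 0.531, -0.0], [0.531, -0.848, 0.0], [-0.0, -0.0, -1.0]]
force: [0.3, -0.3, 0.0]
finger_gap: 85.5
```

```bash
python3 -c "
from h import *
s=sense();print(s['position'],np.degrees(np.arctan2(s['ee_rot'][1,0],s['ee_rot'][0,0])),s['dq'])
plan([482.7,-175,4],32.5,1)"
```

```text
[ 479.13671433 -184.36900276   50.47767972] 32.04743491323764 [ -0.99086472  15.96321109   2.06500422   4.24233663   7.44364272
 -20.01451907   1.79957283]
[np.float64(0.008), np.float64(-0.006), np.float64(0.0465), np.float64(-0.02), np.float64(0.02), np.float64(-0.45)]
```

Emit:
step_arm --pt "0.002 -0.0015 0 0 0 -0.1" --pt "0.002 -0.0015 0 0 0 -0.1" --pt "0.002 -0.0015 0 0 0 -0.1" --pt "0.002 -0.0015 0 0 0 -0.15" --pt "0 0 0 0 0 0" --pt "0 0 0 0 0 0" --pt "0 0 0 0 0 0" --pt "0 0 0 0 0 0"

```text
time_s: 2.82
position: [483.1, -175.0, 51.6]
ee_rot: [[0.844, 0.537, 0.0], [0.537, -0.844, -0.0], [0.0, 0.0, -1.0]]
force: [0.3, -0.0, -0.1]
finger_gap: 85.3
```

Run:
```python
from h import *
s=sense();print(s['position'],np.degrees(np.arctan2(s['ee_rot'][1,0],s['ee_rot'][0,0])),s['dq'])
im,d=read_camera('wrist');save('w2',im);np.savez('w2.npz',im=im,d=d,p=s['position'],R=s['ee_rot'])
```

```text
[ 483.11780507 -175.01261572   51.57595032] 32.46187336693064 [ 0.12444187  0.1458659  -0.08370193  0.12220477  0.01039204 -0.05140384
 -0.0065947 ]
```

View pics/w2.png

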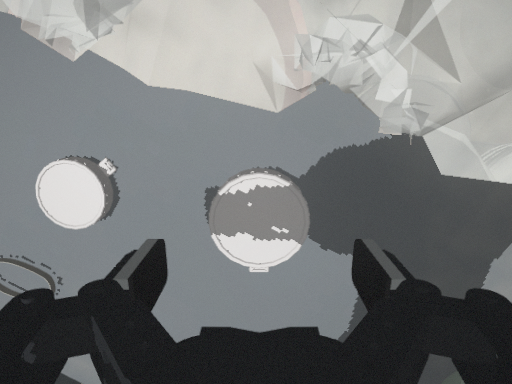

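Lid centred at (259,218), tab at (259,269) directly below centre: aligned. Descending and gripping.

Emit:
step_arm --pt "0.0005 0 0.008 0 0 0" --pt "0.0005 0 0.008 0 0 0" --pt "0 0 0.008 0 0 0" --pt "0 0 0.008 0 0 0" --pt "0 0 0.008 0 0 0" --pt "0 0 0.0066 0 0 0" --pt "0 0 0 0 0 0" --pt "0 0 0 0 0 0"

```text
time_s: 3.53
position: [483.5, -174.1, 4.1]
ee_rot: [[0.844, 0.537, -0.001], [0.537, -0.844, 0.0], [-0.001, -0.001, -1.0]]
force: [0.7, -0.8, -0.2]
finger_gap: 85.6
```

Emit:
step_arm --pt "0 0 0 0 0 0" --pt "0 0 0 0 0 0" --pt "0 0 0 0 0 0" --pt "0 0 0 0 0 0" --pt "0 0 0 0 0 0" --pt "0 0 0 0 0 0" --pt "0 0 0 0 0 0" --pt "0 0 0 0 0 0" --claw -1 --force 30

```text
time_s: 4.2
position: [484.3, -174.4, 5.4]
ee_rot: [[0.844, 0.537, 0.001], [0.537, -0.844, -0.0], [0.001, 0.001, -1.0]]
force: [-1.7, 0.4, 6.6]
finger_gap: 60.6
```

Emit:
step_arm --pt "0 0 -0.002 0 0 0" --pt "0 0 -0.004 0 0 0" --pt "0 0 -0.008 0 0 0" --pt "0 0 -0.012 0 0 0" --pt "0 0 -0.012 0 0 0" --pt "0 0 -0.008 0 0 0" --pt "0 0 0 0 0 0" --pt "0 0 0 0 0 0"

```text
time_s: 4.87
position: [484.4, -174.5, 51.5]
ee_rot: [[0.844, 0.537, 0.002], [0.537, -0.844, -0.001], [0.001, 0.001, -1.0]]
force: [-0.1, 0.0, 0.3]
finger_gap: 61.0
```

Run:
```python
from h import *
s=sense();print(s['position'],s['force'],s['finger_gap'])
im,d=read_camera('wrist');save('w3',im);np.savez('w3.npz',im=im,d=d,p=s['position'],R=s['ee_rot'])
```

```text
[ 484.39442227 -174.51717014   51.53855243] [-0.12814658  0.03289478  0.28861294] 61.04651031736954
```

View pics/w3.png

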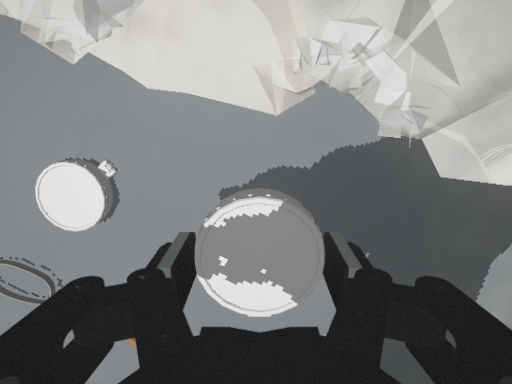

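Run:
```python
from h import *
np.set_printoptions(precision=3,suppress=True)
f=np.load('w3.npz');im=f['im'];d=f['d'];m=camera_model('wrist')
H=m['hand_eye']
vv,uu=np.mgrid[205:300:4,210:312:4]
uv=np.c_[uu.ravel(),vv.ravel()];k=np.hypot(uv[:,0]-260,uv[:,1]-253)<45;uv=uv[k]
dd=d[uv[:,1],uv[:,0]]
p=cv2.undistortPoints(uv.reshape(-1,1,2).astype(float),m['K'],np.array([m['k1'],0,0,0.])).reshape(-1,2)
C=np.c_[p*dd[:,None],dd];P=C@H[:3,:3].T+H[:3,3];P=P[dd>0]
A=np.c_[P[:,:2],np.ones(len(P))];sol,res,_,_=np.linalg.lstsq(A,P[:,2],rcond=None)
print(sol,len(P),np.std(P[:,2]-A@sol), 'tilt deg',np.degrees(sol[:2]))
hsv=cv2.cvtColor(im,cv2.COLOR_RGB2HSV)
# top rim points: bright edge bottom & sides; print rows/cols of depth within 4mm of plane
vv,uu=np.mgrid[170:340,180:340];uv=np.c_[uu.ravel(),vv.ravel()];dd=d[uv[:,1],uv[:,0]]
p=cv2.undistortPoints(uv.reshape(-1,1,2).astype(float),m['K'],np.array([m['k1'],0,0,0.])).reshape(-1,2)
C=np.c_[p*dd[:,None],dd];P=C@H[:3,:3].T+H[:3,3]
k=(dd>0)&(abs(P[:,2]-(P[:,:2]@sol[:2]+sol[2]))<2)&(abs(P[:,1])<28)
Q=P[k];print('x range',Q[:,0].min(),Q[:,0].max())
(c,r)=cv2.minEnclosingCircle(Q[:,:2].astype(np.float32));print(c,r)
# tab: depth points just below
k=(dd>0)&(Q.shape[0]>0)&(P[:,0]<-28)&(abs(P[:,2])<25)
print(np.c_[uv[k],P[k]][::20][:20])
```

```text
[ -0.001   0.003 -10.339] 401 0.5872252617568503 tilt deg [-0.085  0.149]
x range -32.36556334627541 29.430018291780463
(-1.8346084356307983, 0.4907056987285614) 31.48082733154297
[[232.    307.    -28.224 -13.199  -9.771]
 [245.    308.    -28.316  -6.736 -10.404]
 [266.    308.    -28.225   3.614 -10.5  ]
 [234.    309.    -28.706 -12.148 -10.702]
 [255.    309.    -28.336  -1.797 -11.154]
 [278.    309.    -28.083   9.467 -11.498]
 [244.    310.    -29.434  -7.241 -10.464]
 [264.    310.    -28.86    2.622 -11.218]
 [284.    310.    -29.84   12.573  -9.888]
 [255.    311.    -29.268  -1.795 -11.46 ]
 [276.    311.    -29.612   8.541 -10.985]
 [251.    312.    -30.558  -3.79  -10.503]
 [271.    312.    -29.698   6.055 -11.652]
 [251.    313.    -30.815  -3.78  -10.944]
 [271.    313.    -30.231   6.06  -11.714]
 [260.    314.    -31.146   0.663 -11.269]
 [255.    315.    -32.304  -1.814 -10.511]
 [251.    316.    -42.79   -4.185   2.571]]
```

Lid is held level (tilt <0.2°), its top 10.3 mm behind the TCP, its centre at tool x ≈ -1.6. Next: go beside the tub and look.

```bash
sed -i 's/print(\[round(v\/1000,4) for v in Rc.T@D\]+\[round(v,2) for v in np.degrees(rv)\])/print([float(round(v\/1000,4)) for v in Rc.T@D]+[float(round(v,2)) for v in np.degrees(rv)])/' h.py
python3 - <<'E'
from h import *
s=sense();print(s['qpos'])
plan([463,237,160],-26,15)
f=np.load('w2.npz');im=f['im'];save('w2c',cv2.resize(im[160:285,195:325],None,fx=4,fy=4,interpolation=cv2.INTER_CUBIC))
E
```

```text
[ 22.15291592  27.46423929 -11.45088407 118.33551743   9.19767915
  34.98945101 -53.12290234]
[0.0135, -0.0239, -0.0073, 0.0, -0.0, 3.9]
[0.0119, -0.0247, -0.0073, 0.0, -0.0, 3.9]
[0.0102, -0.0255, -0.0073, 0.0, -0.0, 3.9]
[0.0084, -0.0261, -0.0073, 0.0, -0.0, 3.9]
[0.0066, -0.0266, -0.0073, 0.0, -0.0, 3.9]
[0.0048, -0.027, -0.0073, 0.0, -0.0, 3.9]
[0.003, -0.0273, -0.0073, 0.0, -0.0, 3.9]
[0.0011, -0.0274, -0.0073, 0.0, -0.0, 3.9]
[-0.0008, -0.0274, -0.0073, 0.0, -0.0, 3.9]
[-0.0026, -0.0273, -0.0073, 0.0, -0.0, 3.9]
[-0.0045, -0.0271, -0.0073, 0.0, -0.0, 3.9]
[-0.0063, -0.0267, -0.0073, 0.0, -0.0, 3.9]
[-0.0081, -0.0262, -0.0073, 0.0, -0.0, 3.9]
[-0.0099, -0.0256, -0.0073, 0.0, -0.0, 3.9]
[-0.0116, -0.0249, -0.0073, 0.0, -0.0, 3.9]
```

View pics/w2c.png

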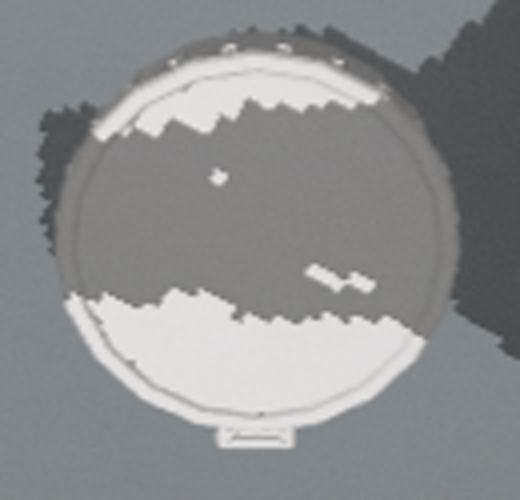

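Emit:
step_arm --pt "0.0067 -0.012 -0.007 0 0 2" --pt "0.0067 -0.012 -0.007 0 0 1.9" --pt "0.012 -0.0247 -0.0073 0 0 3.9" --pt "0.01 -0.0255 -0.0073 0 0 3.9" --pt "0.0084 -0.026 -0.0073 0 0 3.9" --pt "0.0066 -0.0266 -0.0073 0 0 3.9" --pt "0.0048 -0.027 -0.0073 0 0 3.9" --pt "0.003 -0.0273 -0.0073 0 0 3.9"

```text
time_s: 5.58
position: [473.6, 18.6, 108.2]
ee_rot: [[0.996, 0.087, -0.001], [0.087, -0.996, -0.0], [-0.001, 0.0, -1.0]]
force: [0.3, 0.7, 0.3]
finger_gap: 60.5
```

Emit:
step_arm --pt "0.001 -0.0274 -0.0073 0 0 3.9" --pt "-0.0008 -0.0274 -0.0073 0 0 3.9" --pt "-0.0026 -0.0273 -0.0073 0 0 3.9" --pt "-0.0045 -0.027 -0.0073 0 0 3.9" --pt "-0.0063 -0.0267 -0.0073 0 0 3.9" --pt "-0.008 -0.0262 -0.0073 0 0 3.9" --pt "-0.01 -0.0256 -0.0073 0 0 3.9" --pt "-0.006 -0.0125 0 0 0 2"

```text
time_s: 6.25
position: [463.6, 227.2, 160.4]
ee_rot: [[0.913, -0.409, 0.001], [-0.409, -0.913, 0.002], [0.0, -0.002, -1.0]]
force: [0.8, -0.3, 0.2]
finger_gap: 60.2
```

Emit:
step_arm --pt "-0.006 -0.0125 0 0 0 1.9" --pt "0 0 0 0 0 0" --pt "0 0 0 0 0 0" --pt "0 0 0 0 0 0" --pt "0 0 0 0 0 0" --pt "0 0 0 0 0 0" --pt "0 0 0 0 0 0" --pt "0 0 0 0 0 0"

```text
time_s: 6.92
position: [463.6, 236.2, 159.6]
ee_rot: [[0.898, -0.44, 0.0], [-0.44, -0.898, -0.0], [0.0, 0.0, -1.0]]
force: [-0.0, 0.4, 1.1]
finger_gap: 60.7
```

Run:
```python
from h import *
s=sense();print(s['position'],s['qpos'],s['force'],s['finger_gap'],s['dq'])
im,d=read_camera('wrist');save('w4',im);np.savez('w4.npz',im=im,d=d,p=s['position'],R=s['ee_rot'])
```

```text
[463.63163023 236.22651467 159.61661552] [ -27.95531611   18.04639231   -7.09097957  113.82822       2.94409392
   48.29403422 -152.73446717] [-0.04348784  0.37347734  1.10419255] 60.7152030183308 [-0.20134355 -0.04419192 -0.07602767 -0.06265625  0.0791226   0.08326033
 -0.03398356]
```

View pics/w4.png

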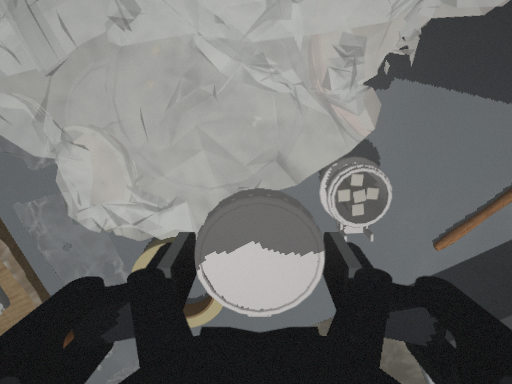

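Tub seen at (359,194), with its bracket and ribs at about (340..372, 232). Enlarging.

Run:
```python
from h import *
f=np.load('w4.npz');im=f['im'];d=f['d']
m=camera_model('wrist');T=wristT({'position':f['p'],'ee_rot':f['R']},m)
save('w4c',cv2.resize(im[150:250,310:405],None,fx=6,fy=6,interpolation=cv2.INTER_CUBIC))
vv,uu=np.mgrid[145:255,310:405];uv=np.c_[uu.ravel(),vv.ravel()];dd=d[uv[:,1],uv[:,0]]
o,r=ray(uv,m,T);P=o+r*dd[:,None]
h=P[:,2].reshape(vv.shape);np.set_printoptions(linewidth=300)
print('rim z levels',np.percentile(h,[1,5,50,90,95,99]))
hm=np.clip(h*3,0,255).astype(np.uint8);cv2.imwrite('pics/w4h.png',cv2.resize(cv2.applyColorMap(hm,cv2.COLORMAP_JET),None,fx=6,fy=6,interpolation=cv2.INTER_NEAREST))
```

```text
rim z levels [ -1.13493014  -0.53253305  27.45359797 168.950138   174.82671802 189.25774594]
```

View pics/w4c.png

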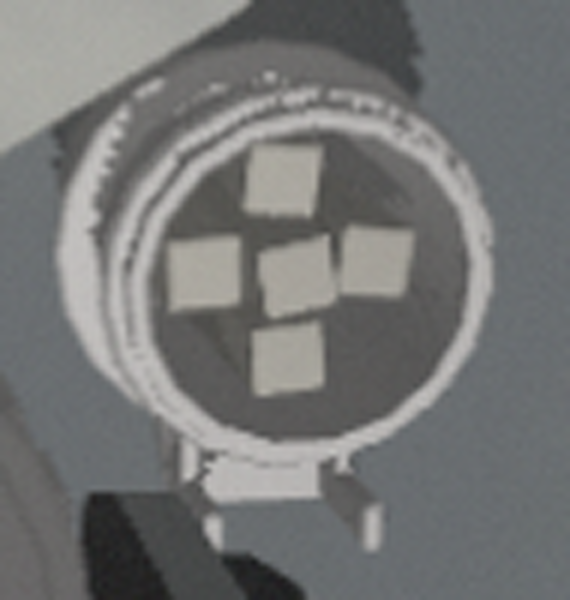

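View pics/w4h.png

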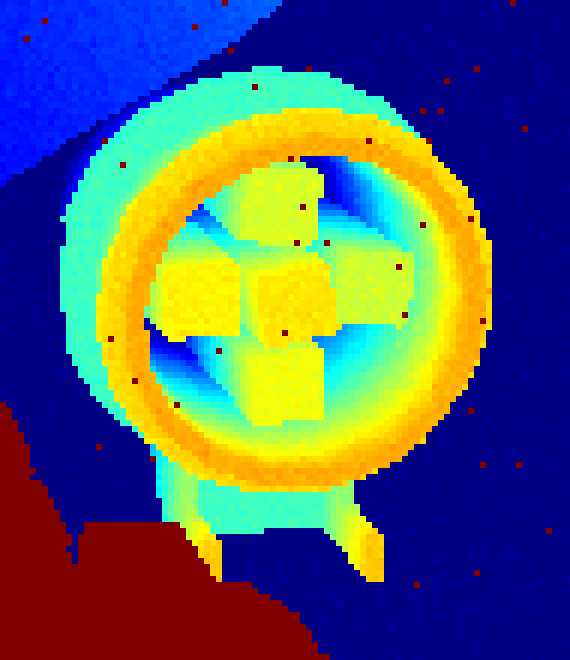

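Run:
```python
from h import *
from scipy.optimize import least_squares
np.set_printoptions(precision=1,suppress=True)
f=np.load('w4.npz');im=f['im'];d=f['d']
m=camera_model('wrist');T=wristT({'position':f['p'],'ee_rot':f['R']},m)
vv,uu=np.mgrid[145:255,310:405];uv=np.c_[uu.ravel(),vv.ravel()];dd=d[uv[:,1],uv[:,0]]
o,r=ray(uv,m,T);P=o+r*dd[:,None]
V=vv.ravel()-145
row=(V>15)&(V<82)
k=(abs(P[:,2]-60)<2)&(dd>0)&row
Q=P[k];print(len(Q),np.median(Q[:,2]))
h=least_squares(lambda v:np.hypot(Q[:,0]-v[0],Q[:,1]-v[1])-v[2],[420,158,24],loss='soft_l1').x;print('rim',h)
c=h[:2]
rad=np.hypot(P[:,0]-c[0],P[:,1]-c[1])
k=(dd>0)&(abs(P[:,2]-57.5)<2.5)&(rad>33)&(rad<44)&(V>78)
U=uv[:,0]
for nm,kk in(('L',k&(U<310+45)),('R',k&(U>310+45))):
    q=P[kk];print(nm,len(q),q.mean(0),np.degrees(np.arctan2(q[:,1].mean()-c[1],q[:,0].mean()-c[0])),rad[kk].min(),rad[kk].max())
# independent: outer rim edge by colour onto z=60 : collar upper
k=(dd>0)&(abs(P[:,2]-37)<2.5)&(rad>27)&(rad<31.5)&(V<60);Q=P[k]
print('collar max',len(Q))
```

```text
670 59.96526480168427
rim [424.5 164.2  23.4]
L 21 [395.9 188.6  57.1] 139.53723739840015 35.47326796759017 40.44515527996414
R 33 [385.8 167.9  57.3] 174.51087175080426 35.47454976249044 42.89445434147259
collar max 309
```

Run:
```python
from h import *
m=camera_model('top')
def proj(p):
    w=m['world_to_cam'];return cv2.projectPoints(np.array([p],float),cv2.Rodrigues(w[:3,:3])[0],w[:3,3],m['K'],np.array([m['k1'],0,0,0.]))[0].ravel()
print(proj([424.5,164.2,60]),proj([424.5-34,164.2+14.4,57]))
f=np.load('top0.npz');im=f['im'];d=f['d']
vv,uu=np.mgrid[195:240,170:212];uv=np.c_[uu.ravel(),vv.ravel()];dd=d[uv[:,1],uv[:,0]]
o,r=ray(uv,m);P=o+r*dd[:,None]
k=(abs(P[:,2]-60)<3)&(dd>0);Q=P[k]
from scipy.optimize import least_squares
h=least_squares(lambda v:np.hypot(Q[:,0]-v[0],Q[:,1]-v[1])-v[2],[422,160,24],loss='soft_l1').x;print('rim top',h,len(Q))
a=cv2.resize(im[195:240,170:212],None,fx=10,fy=10,interpolation=cv2.INTER_NEAREST)
u=(proj([424.5,164.2,60])-[170,195]+.5)*10;cv2.circle(a,tuple(int(v) for v in u),3,(255,0,0),-1);save('topc',a)
```

```text
[188.40087388 215.8471293 ] [183.1043223  228.32675476]
rim top [422.77464401 161.44854643  23.69648269] 64
```

View pics/topc.png

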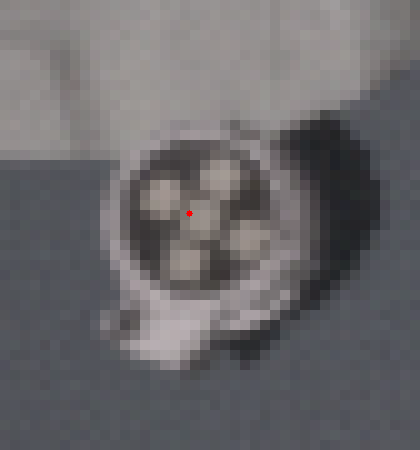

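Tub: wrist camera gives (424.5,164.2) with ribs at yaw -23°; top camera gives (422.8,161.4). The 3 mm difference is worth a closer look before placing, at lower height and with the lid in hand.

```bash
python3 -c "
from h import *
plan([443,247,88],-23,6)"
```

```text
[-0.0039, -0.0001, 0.0119, -0.0, -0.0, -0.51]
[-0.0039, -0.0001, 0.0119, -0.0, -0.0, -0.51]
[-0.0039, -0.0001, 0.0119, -0.0, -0.0, -0.51]
[-0.0039, -0.0002, 0.0119, -0.0, -0.0, -0.51]
[-0.0039, -0.0002, 0.0119, -0.0, -0.0, -0.51]
[-0.0039, -0.0003, 0.0119, -0.0, -0.0, -0.51]
```

Emit:
step_arm --pt "-0.0039 -0.0001 0.0119 0 0 -0.51" --pt "-0.0039 -0.0001 0.0119 0 0 -0.51" --pt "-0.0039 -0.0002 0.0119 0 0 -0.51" --pt "-0.0039 -0.0002 0.0119 0 0 -0.51" --pt "-0.0039 -0.0002 0.0119 0 0 -0.51" --pt "-0.0039 -0.0003 0.0119 0 0 -0.51" --pt "0 0 0 0 0 0" --pt "0 0 0 0 0 0"

```text
time_s: 7.63
position: [442.4, 247.4, 88.0]
ee_rot: [[0.921, -0.39, -0.001], [-0.39, -0.921, -0.001], [-0.001, 0.001, -1.0]]
force: [-0.5, 0.4, -1.0]
finger_gap: 60.8
```

Emit:
step_arm --pt "0 0 0 0 0 0" --pt "0 0 0 0 0 0" --pt "0 0 0 0 0 0" --pt "0 0 0 0 0 0" --pt "0 0 0 0 0 0" --pt "0 0 0 0 0 0" --pt "0 0 0 0 0 0" --pt "0 0 0 0 0 0"

```text
time_s: 8.3
position: [442.7, 247.6, 88.2]
ee_rot: [[0.921, -0.39, 0.0], [-0.39, -0.921, -0.0], [0.0, -0.0, -1.0]]
force: [0.1, 1.5, -0.1]
finger_gap: 60.7
```

```bash
cat > tub.py <<'E'
from h import *
from scipy.optimize import least_squares
import sys
np.set_printoptions(precision=1,suppress=True)
n=sys.argv[1];s=sense();im,d=read_camera('wrist');save(n,im);np.savez(n+'.npz',im=im,d=d,p=s['position'],R=s['ee_rot'])
print(s['position'],s['force'],s['finger_gap'])
m=camera_model('wrist');T=wristT(s,m)
vv,uu=np.mgrid[0:384,0:512];uv=np.c_[uu.ravel(),vv.ravel()];dd=d[uv[:,1],uv[:,0]]
o,r=ray(uv,m,T);P=o+r*dd[:,None]
c=np.array([423.5,163]);
for it in range(3):
    rad=np.hypot(*(P[:,:2]-c).T)
    k=(abs(P[:,2]-60)<2)&(dd>0)&(rad<30);Q=P[k]
    h=least_squares(lambda v:np.hypot(Q[:,0]-v[0],Q[:,1]-v[1])-v[2],[*c,24],loss='soft_l1').x;c=h[:2]
print('rim',h,len(Q),np.median(Q[:,2]))
rad=np.hypot(*(P[:,:2]-c).T);ang=np.degrees(np.arctan2(P[:,1]-c[1],P[:,0]-c[0]))
k=(dd>0)&(abs(P[:,2]-57.5)<2.5)&(rad>36)&(rad<42)
L=k&(ang>125)&(ang<155);Rr=k&((ang>160)|(ang<-175))
for q in(L,Rr): print(q.sum(),P[q].mean(0))
mid=(P[L].mean(0)+P[Rr].mean(0))/2;print('yaw of -x',np.degrees(np.arctan2(mid[1]-c[1],mid[0]-c[0])))
e=P[Rr].mean(0)-P[L].mean(0);print('rib line',np.degrees(np.arctan2(e[1],e[0])),np.hypot(*e[:2]))
# lid in hand, tool frame
Pt=(P-s['position'])@s['ee_rot']
k=(dd>0)&(abs(Pt[:,2]+10.3)<2)&(abs(Pt[:,1])<28)&(abs(Pt[:,0])<36);Q=Pt[k]
print('lid x range',Q[:,0].min(),Q[:,0].max(), 'z',np.median(Q[:,2]))
tc=(np.r_[c,60]-s['position'])@s['ee_rot'];print('tub rim in tool',tc)
E
python3 tub.py w5
```

```text
[442.7 247.6  88.2] [ 0.1  1.5 -0.1] 60.71212676172336
rim [424.3 164.2  23.2] 1336 59.97784575696814
52 [395.  189.6  57.1]
54 [385.6 168.4  57. ]
yaw of -x 156.51196080838423
rib line -113.83693120657178 23.183340482065077
lid x range -32.53820297707266 29.201430405020094 z -10.396111694343874
tub rim in tool [15.6 83.9 28.2]
```

View pics/w5.png

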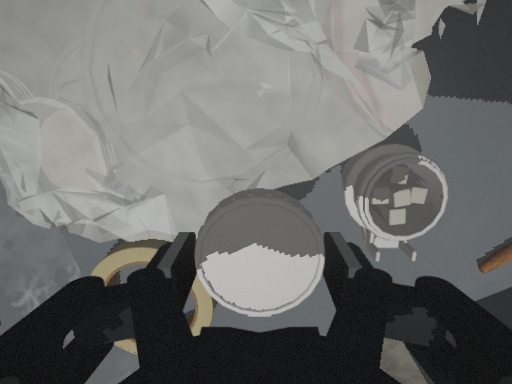

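```bash
python3 -c "
from h import *
plan([425.8,163.5,80],-23.6,6)"
```

```text
[0.0029, 0.014, 0.0014, 0.0, -0.0, 0.11]
[0.0029, 0.014, 0.0014, 0.0, -0.0, 0.11]
[0.0029, 0.014, 0.0014, 0.0, -0.0, 0.11]
[0.003, 0.014, 0.0014, 0.0, -0.0, 0.11]
[0.003, 0.014, 0.0014, 0.0, -0.0, 0.11]
[0.003, 0.014, 0.0014, 0.0, -0.0, 0.11]
```

Emit:
step_arm --pt "0.0029 0.014 0.0014 0 0 0.11" --pt "0.0029 0.014 0.0014 0 0 0.11" --pt "0.0029 0.014 0.0014 0 0 0.11" --pt "0.003 0.014 0.0014 0 0 0.11" --pt "0.003 0.014 0.0014 0 0 0.11" --pt "0.003 0.014 0.0014 0 0 0.11" --pt "0 0 0 0 0 0" --pt "0 0 0 0 0 0"

```text
time_s: 9.02
position: [425.7, 162.2, 79.8]
ee_rot: [[0.915, -0.403, -0.0], [-0.403, -0.915, -0.0], [-0.0, 0.0, -1.0]]
force: [0.4, 1.1, -0.9]
finger_gap: 60.8
```

Emit:
step_arm --pt "0 0 0.003 0 0 0" --pt "0 0 0.003 0 0 0" --pt "0 0 0.003 0 0 0" --pt "0 0 0.003 0 0 0" --pt "0 0 0.002 0 0 0" --pt "0 0 0 0 0 0" --pt "0 0 0 0 0 0" --pt "0 0 0 0 0 0"

```text
time_s: 9.68
position: [425.8, 163.5, 65.8]
ee_rot: [[0.916, -0.401, 0.0], [-0.401, -0.916, -0.0], [0.0, -0.0, -1.0]]
force: [-0.4, 0.2, -0.2]
finger_gap: 60.5
```

```bash
python3 -c "
from h import *
s=sense();print(s['position'],s['force'])
plan([425.8,163.5,60],-23.6,1)"
```

```text
[425.84878282 163.54023896  65.80039082] [-0.38716737  0.19420627 -0.18649811]
[-0.0, 0.0001, 0.0058, -0.0, -0.0, -0.02]
```

Emit:
step_arm --pt "0 0 0.001 0 0 0" --pt "0 0 0.001 0 0 0" --pt "0 0 0.001 0 0 0" --pt "0 0 0.001 0 0 0" --pt "0 0 0.001 0 0 0" --pt "0 0 0 0 0 0" --pt "0 0 0 0 0 0" --pt "0 0 0 0 0 0"

```text
time_s: 10.35
position: [425.7, 163.3, 60.8]
ee_rot: [[0.916, -0.401, -0.0], [-0.401, -0.916, -0.0], [-0.0, 0.0, -1.0]]
force: [0.3, -1.5, 0.2]
finger_gap: 60.6
```

```bash
python3 -c "
from h import *
s=sense();print(s['position'],s['force'],s['torque'])
im,d=read_camera('scene');save('s1c',cv2.resize(im[210:270,200:280],None,fx=8,fy=8,interpolation=cv2.INTER_CUBIC))"
```

```text
[425.7400575  163.27459721  60.75864743] [ 0.25613387 -1.50398785  0.18567604] [-0.19892265  0.0949136   0.00837446]
```

View pics/s1c.png

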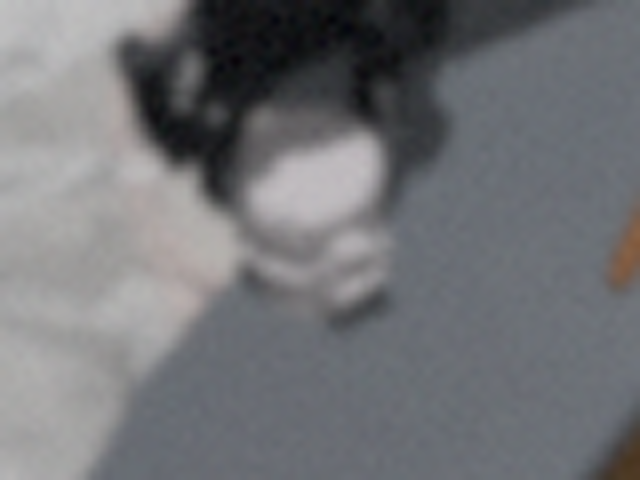

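Emit:
step_arm --pt "0 0 0.0005 0 0 0" --pt "0 0 0.0005 0 0 0" --pt "0 0 0.0005 0 0 0" --pt "0 0 0 0 0 0" --pt "0 0 0 0 0 0" --pt "0 0 0 0 0 0" --pt "0 0 0 0 0 0" --pt "0 0 0 0 0 0"

```text
time_s: 11.07
position: [426.0, 163.2, 59.8]
ee_rot: [[0.916, -0.401, 0.0], [-0.401, -0.916, -0.0], [0.0, 0.0, -1.0]]
force: [-2.3, -3.0, 8.2]
finger_gap: 61.2
```

Emit:
step_arm --pt "0 0 -0.0005 0 0 0" --pt "0 0 0 0 0 0" --pt "0 0 0 0 0 0" --pt "0 0 0 0 0 0" --pt "0 0 0 0 0 0" --pt "0 0 0 0 0 0" --pt "0 0 0 0 0 0" --pt "0 0 0 0 0 0" --claw 1

```text
time_s: 11.73
position: [425.8, 163.5, 59.8]
ee_rot: [[0.916, -0.401, -0.0], [-0.401, -0.916, 0.0], [-0.0, 0.0, -1.0]]
force: [0.2, -0.2, 0.3]
finger_gap: 84.9
```

Emit:
step_arm --pt "0 0 -0.005 0 0 0" --pt "0 0 -0.01 0 0 0" --pt "0 0 -0.014 0 0 0" --pt "0 0 -0.014 0 0 0" --pt "0 0 -0.01 0 0 0" --pt "0 0 0 0 0 0" --pt "0 0 0 0 0 0" --pt "0 0 0 0 0 0" --claw 1

```text
time_s: 12.4
position: [425.6, 163.3, 112.6]
ee_rot: [[0.916, -0.401, -0.0], [-0.401, -0.916, -0.0], [-0.0, 0.0, -1.0]]
force: [-1.2, 0.1, 0.1]
finger_gap: 85.8
```

```bash
cat > lid.py <<'E'
from h import *
from scipy.optimize import least_squares
import sys
np.set_printoptions(precision=2,suppress=True)
n=sys.argv[1];s=sense();im,d=read_camera('wrist');save(n,im);np.savez(n+'.npz',im=im,d=d,p=s['position'],R=s['ee_rot'])
print(s['position'],s['force'],s['finger_gap'])
m=camera_model('wrist');T=wristT(s,m)
vv,uu=np.mgrid[0:384,0:512];uv=np.c_[uu.ravel(),vv.ravel()];dd=d[uv[:,1],uv[:,0]]
o,r=ray(uv,m,T);P=o+r*dd[:,None]
c=np.array([424.3,164.2])
rad=np.hypot(*(P[:,:2]-c).T)
k=(dd>0)&(rad<26)&(P[:,2]>50)&(P[:,2]<85);Q=P[k]
A=np.c_[Q[:,:2]-c,np.ones(len(Q))];sol=np.linalg.lstsq(A,Q[:,2],rcond=None)[0]
print('lid top z',sol[2],'tilt',np.degrees(sol[:2]),len(Q))
k=(dd>0)&(rad<40)&(abs(P[:,2]-sol[2])<2.5);print('circle',cv2.minEnclosingCircle(P[k][:,:2].astype(np.float32)))
E
python3 lid.py w6
```

```text
[425.56 163.26 112.58] [-1.24  0.05  0.11] 85.80703778245278
lid top z 70.75970328935708 tilt [-0.49 -0.65] 5043
circle ((424.30999755859375, 163.97634887695312), 31.329797744750977)
```

View pics/w6.png

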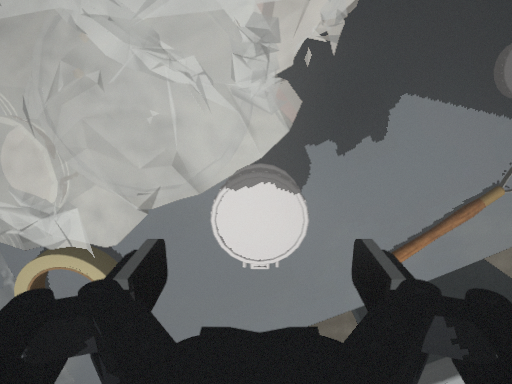

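```bash
python3 -c "
from h import *
im=np.load('w6.npz')['im'];save('w6c',cv2.resize(im[160:285,200:320],None,fx=4,fy=4,interpolation=cv2.INTER_CUBIC))
plan([424.3,164.0,78],-23.6,1)"
```

```text
[-0.0013, -0.0003, 0.0343, 0.04, 0.03, -0.03]
```

View pics/w6c.png

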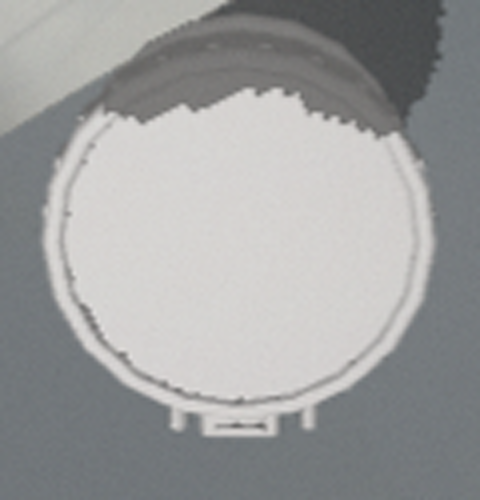

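The crop shows the tab at x≈240, centred between the ribs at x≈178 and 308. The lid is level and seated on the bead. Shutting the gripper and moving over the lid's centre.

Emit:
step_arm --pt "-0.0013 -0.0003 0 0 0 0" --pt "0 0 0 0 0 0" --pt "0 0 0 0 0 0" --pt "0 0 0 0 0 0" --pt "0 0 0 0 0 0" --pt "0 0 0 0 0 0" --pt "0 0 0 0 0 0" --pt "0 0 0 0 0 0" --claw -1 --force 60

```text
time_s: 13.12
position: [424.8, 164.2, 112.8]
ee_rot: [[0.916, -0.401, 0.0], [-0.401, -0.916, -0.0], [0.0, -0.0, -1.0]]
force: [-0.3, 0.8, 0.0]
finger_gap: -0.3
```

Emit:
step_arm --pt "0 0 0.006 0 0 0" --pt "0 0 0.006 0 0 0" --pt "0 0 0.006 0 0 0" --pt "0 0 0.006 0 0 0" --pt "0 0 0.006 0 0 0" --pt "0 0 0.004 0 0 0" --pt "0 0 0 0 0 0" --pt "0 0 0 0 0 0"

```text
time_s: 13.78
position: [424.5, 164.1, 78.5]
ee_rot: [[0.916, -0.401, -0.001], [-0.401, -0.916, -0.0], [-0.001, 0.001, -1.0]]
force: [-0.1, 0.1, -0.5]
finger_gap: -0.0
```

Emit:
step_arm --pt "0 0 0.001 0 0 0" --pt "0 0 0.001 0 0 0" --pt "0 0 0.001 0 0 0" --pt "0 0 0.001 0 0 0" --pt "0 0 0.001 0 0 0" --pt "0 0 0.001 0 0 0" --pt "0 0 0.001 0 0 0" --pt "0 0 0 0 0 0"

```text
time_s: 14.45
position: [424.7, 164.2, 71.6]
ee_rot: [[0.916, -0.401, -0.0], [-0.401, -0.916, -0.0], [-0.0, 0.0, -1.0]]
force: [-0.2, 0.2, 0.3]
finger_gap: 0.1
```

Emit:
step_arm --pt "0 0 0.0005 0 0 0" --pt "0 0 0.0005 0 0 0" --pt "0 0 0.0005 0 0 0" --pt "0 0 0.0005 0 0 0" --pt "0 0 0.0005 0 0 0" --pt "0 0 0.0005 0 0 0" --pt "0 0 0 0 0 0" --pt "0 0 0 0 0 0"

```text
time_s: 15.12
position: [425.6, 164.7, 69.6]
ee_rot: [[0.916, -0.401, 0.002], [-0.401, -0.916, 0.001], [0.001, -0.001, -1.0]]
force: [-0.3, -0.1, 7.9]
finger_gap: -0.0
```

Emit:
step_arm --pt "0 0 0.0005 0 0 0" --pt "0 0 0.0005 0 0 0" --pt "0 0 0.0005 0 0 0" --pt "0 0 0.0005 0 0 0" --pt "0 0 0 0 0 0" --pt "0 0 0 0 0 0" --pt "0 0 0 0 0 0" --pt "0 0 0 0 0 0"

```text
time_s: 15.78
position: [425.0, 164.4, 66.8]
ee_rot: [[0.916, -0.401, 0.0], [-0.401, -0.916, 0.0], [0.0, -0.0, -1.0]]
force: [1.1, 2.0, 1.6]
finger_gap: 0.2
```

Emit:
step_arm --pt "0 0 0.0008 0 0 0" --pt "0 0 0.0008 0 0 0" --pt "0 0 0.0008 0 0 0" --pt "0 0 0.0008 0 0 0" --pt "0 0 0.0008 0 0 0" --pt "0 0 0.0008 0 0 0" --pt "0 0 0 0 0 0" --pt "0 0 0 0 0 0"

```text
time_s: 16.45
position: [424.1, 163.8, 62.3]
ee_rot: [[0.916, -0.401, -0.001], [-0.401, -0.916, -0.001], [-0.001, 0.001, -1.0]]
force: [-3.1, -1.5, 11.2]
finger_gap: -0.1
```

Emit:
step_arm --pt "0 0 0.0005 0 0 0" --pt "0 0 0.0005 0 0 0" --pt "0 0 0.0005 0 0 0" --pt "0 0 0.0005 0 0 0" --pt "0 0 0 0 0 0" --pt "0 0 0 0 0 0" --pt "0 0 0 0 0 0" --pt "0 0 0 0 0 0"

```text
time_s: 17.12
position: [424.4, 164.0, 62.1]
ee_rot: [[0.916, -0.401, -0.0], [-0.401, -0.916, -0.001], [-0.0, 0.001, -1.0]]
force: [-10.9, -3.9, 36.5]
finger_gap: -0.2
```

Emit:
step_arm --pt "0 0 -0.0004 0 0 0" --pt "0 0 0 0 0 0" --pt "0 0 0 0 0 0" --pt "0 0 0 0 0 0" --pt "0 0 0 0 0 0" --pt "0 0 0 0 0 0" --pt "0 0 0 0 0 0" --pt "0 0 0 0 0 0"

```text
time_s: 17.78
position: [424.4, 163.9, 62.2]
ee_rot: [[0.916, -0.401, -0.001], [-0.401, -0.916, -0.001], [-0.0, 0.001, -1.0]]
force: [-7.3, -3.9, 31.1]
finger_gap: -0.2
```

```bash
python3 lid.py w7; python3 -c "
from h import *
im,d=read_camera('scene');save('s2c',cv2.resize(im[200:310,170:280],None,fx=5,fy=5,interpolation=cv2.INTER_CUBIC))
f=np.load('w7.npz');save('w7c',cv2.resize(f['im'][140:330,160:360],None,fx=3,fy=3,interpolation=cv2.INTER_CUBIC))
s=sense();print(s['time_s'],s['position'],s['force'])"
```

```text
[424.36 163.94  62.15] [-7.29 -3.89 31.13] -0.2183433600579393
lid top z 65.063433083119 tilt [-0.23 -0.04] 4981
circle ((424.3359680175781, 163.1570587158203), 30.74886131286621)
17.8833 [424.39044821 163.93851246  62.16338501] [-8.00676139 -3.86432972 30.75808395]
```

View pics/w7c.png

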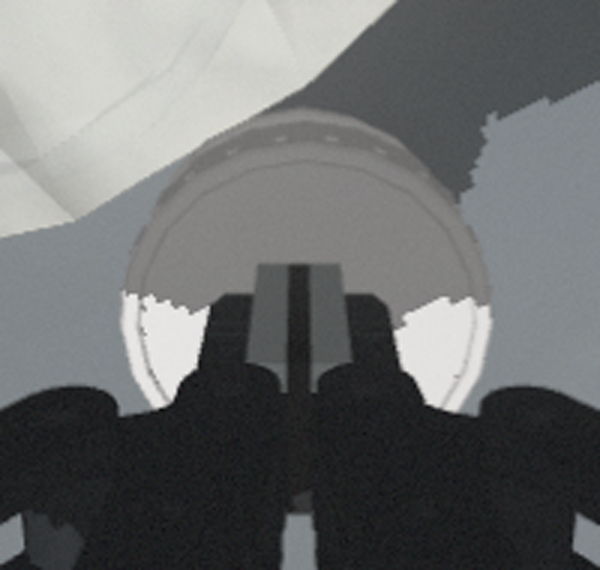

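View pics/s2c.png

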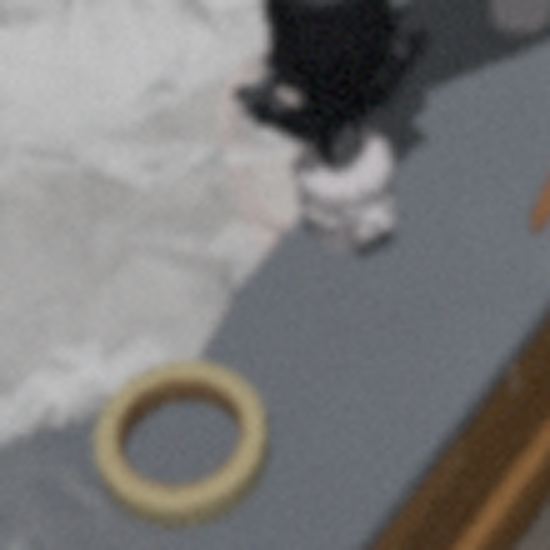

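TCP is at 62.2, the home height. The plane fit included finger points; refitting on lid points only.

```bash
python3 -c "
from h import *
f=np.load('w7.npz');d=f['d'];m=camera_model('wrist');T=wristT({'position':f['p'],'ee_rot':f['R']},m)
vv,uu=np.mgrid[0:384,0:512];uv=np.c_[uu.ravel(),vv.ravel()];dd=d.ravel()
o,r=ray(uv,m,T);P=o+r*dd[:,None];c=np.array([424.3,164.]);q=P[:,:2]-c;rad=np.hypot(*q.T)
k=(dd>0)&(rad<26)&(abs(P[:,2]-62)<4);Q=P[k]
A=np.c_[Q[:,:2]-c,np.ones(len(Q))];
for i in range(4):
    s=np.linalg.lstsq(A,Q[:,2],rcond=None)[0];g=abs(A@s-Q[:,2])<1.2;Q=Q[g];A=A[g]
print(s[2],np.degrees(s[:2]),len(Q))
"
```

```text
62.35435724893921 [-0.27693828 -0.15471852] 3921
```

```bash
python3 -c "
from h import *
print(sense()['force'],finish_job())"
```

```text
the job is handed in; nothing more can be done
[-8.00676139 -3.86432972 30.75808395] None
```

The lid is on and snapped home, and I handed the job in at 17.9 s with the shut fingers still pressing on the lid's centre. No verdict was reported.

I picked up the larger of the two loose lids and measured the tub and its ribs with the wrist camera. I set the lid on the tub at about -23.6° yaw, shut the gripper and pressed straight down.

**Last checks:**
- **Seated:** the lid force built up past 8 N, fell to about 1.6 N as it snapped, then rose again at the stop. The TCP stands at 62.2 mm, and the lid top measures 62.35 mm (nominal 62) with about 0.3° of tilt, so it is down all round.
- **Pressing:** the downward push is steady at about 31 N, with about 9 N sideways.
- **Tab:** it was seen centred between the ribs when the lid was set on loosely. At the end the gripper hides it, so I could not check it again.
- **Other things:** I did not move near the closed tubs or touch the tape, but I did not re-measure them afterwards.

**One disagreement:** the top camera's tub position was about 3 mm off the wrist camera's. I used the wrist value, and the lid seated level and centred on it.

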